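# Fill the kit tray and hold it over the engine case

### The job

Pick up the blue cup, tip all six brass nuts out of its spout into the bin of the black kit tray standing on the bench, and stand the cup back upright on the bench. Then lift the tray by its orange handle without tipping it, so that the loose steel ball stays in its yellow pocket, and finish while still holding it level and still in the air over the middle of the engine case, a few centimetres above the tallest shaft. Do not disturb the wrench, the socket or the clamp.

Things in the scene. Friction and masses are not known exactly. Their poses are not given: they have to be found in the camera images.
- tray: loose black kit tray 190 x 112 mm, about 0.4 kg. Origin: underside, below the orange handle. x: from handle to bin; y: along the handle plate; z up. Floor 5 mm thick. Open bin: inside x 14 to 114, y -52 to 52 mm, walls 4 mm, wall tops 31 mm above the underside. Yellow ball pocket at x = -40 mm. Handle: upright plate 12 mm thick (x), 70 mm wide (y), top 95 mm above the underside
- tray_handle (a point): point in the middle of the orange handle's upper part, 75 mm above the tray's underside and 20 mm below the handle's top; axes as the tray. Good place to grip, closing across the 12 mm thickness (along the tray's x)
- tray_bin (a point): centre of the bin's inner floor (tray x = 64 mm, 5 mm above the underside); axes as the tray
- tray_pocket (a point): where the ball's centre rests when it sits in the middle of its pocket (tray x = -40 mm, 17 mm above the underside). The pocket is a ring, 36 mm inside diameter, rim 5 mm high, so the ball rolls about by up to 6 mm and climbs out if the tray is tipped far or jerked
- ball_center (a point): centre of the loose steel ball, 24 mm diameter, 56 g
- cup: loose blue pouring cup, about 0.12 kg. Origin: underside, below its flat-sided part; x: towards the spout; z up. That part: x -28 to 24 mm, 60 mm wide outside (y), flat parallel sides 50 mm high, walls and floor 3 mm. Spout: ramp rising at 30 degrees from the floor to the lip, between side cheeks 27 mm high; tip the cup 75 to 90 degrees towards it to empty it
- cup_center (a point): middle of the cup's flat-sided part, 25 mm above the underside; axes as the cup. Good place to grip across the 60 mm width
- cup_lip (a point): middle of the spout's lip, at cup x = 58 mm, 24 mm above the underside; axes as the cup; the cup is open above the lip
- engine_top (a point): point over the middle of the aluminium engine case (fixed, 150 x 240 mm, with steel shafts standing up in it) at the height of its tallest shaft, 110 mm above the bench
- wrench: steel wrench 200 mm long lying on the bench (bystander), origin at its middle underneath
- socket: steel socket, 32 mm diameter, 50 mm tall, standing on the bench (bystander), origin under its centre
- clamp: bar clamp lying on the bench, steel bar 220 mm with orange jaws and a wooden handle (bystander), origin near its middle underneath
- nut0_center (a point): centre of one of the six brass hex nuts, 17 mm wide, 10 mm high, 12 g, that start in the cup
- nut1_center (a point): centre of one of the six brass hex nuts, 17 mm wide, 10 mm high, 12 g, that start in the cup
- nut2_center (a point): centre of one of the six brass hex nuts, 17 mm wide, 10 mm high, 12 g, that start in the cup
- nut3_center (a point): centre of one of the six brass hex nuts, 17 mm wide, 10 mm high, 12 g, that start in the cup
- nut4_center (a point): centre of one of the six brass hex nuts, 17 mm wide, 10 mm high, 12 g, that start in the cup
- nut5_center (a point): centre of one of the six brass hex nuts, 17 mm wide, 10 mm high, 12 g, that start in the cup
Not all that is in view belongs to the job. Of the things shaped like the tray, the black one is meant.

How it is judged:
By the outcome, as a careful person would: the job done as asked, in the order asked, and still so for the second after the job is handed in, while the arm keeps its last pose, push and grip.
It also fails if it takes over 72 s, if anything falls off the work surface, if the arm or the gripper's body presses on something with over 40 N, if the wrist force passes 120 N, or if a joint passes its speed limit or range.

### The arm

A 6-joint arm with a two-finger parallel gripper is mounted at the origin on the work surface. World frame = base frame: x ahead of the robot, y to its left, z up, the work surface at z = 0. Lengths are in m, angles in rad, forces in N, time in s.
With the tool pointing down it reaches from about 0.425 to 0.925 m from the base axis. Payload 12.5 kg.
Tool frame: the origin (TCP) lies on the mounting face of the last link; the fingertips stand 173 mm ahead of it and the grasp point (between the pads) lies 155 mm ahead of it; z points along the fingers, y is the line along which they close (so a half turn about z gives the same grasp; the last joint's range is limited). The gripper opens to 85 mm and grips with 20 to 120 N. Pads are 22 mm wide; open, the fingers measure 114 mm over their backs; the gripper's body (76 mm by 85 mm) begins 54 mm behind the grasp point. The pads swing forward as they close: fully open they stand 13 mm farther back than shut.
Start: joints at [-1.336, 0.491, 1.559, -0, 1.092, -0.106], TCP at [0.209, -0.589, 0.405] pointing down, gripper open.
Joint ranges: [-3.1, 3.1], [-0.84, 2.19], [0.05, 2.79], [-1.13, 4.28], [0.06, 2.93], [-2.69, 2.69]. Speed limits (rad/s): [2.22, 2.22, 2.79, 3.14, 3.14, 3.14].

### API

Orientations are given as a unit quaternion [x, y, z, w].
In Python, from rig import env gives the robot as it stands. The module is installed in compiled form; this text tells all that it offers.
- The arm moves only by the shell command python3 -m creep 'ROWS' [FORCE]. ROWS is JSON, a list of rows, each a list of 3 entries, a list of its own where there are three numbers: the shift along the world's x, y, z in units of 25 mm (1.0 is 25 mm), then the turn, a rotation vector about the world's x, y, z in degrees, then the opening, from 0 (shut) to 1 (fully open). In form: [[[tx, ty, tz], [ax, ay, az], hand], ...]. A call has 1 to 5 rows; each row is the pose to reach, as a shift and turn from the pose commanded when the call began; what a row does not reach only later rows make up. A row lasts 1/10 s, in which the tool goes at most 50 mm and 8.59 degrees, less where a joint would pass 70% of its speed; a pose out of reach is approached as far as the arm can. A call with a gripper value outside its range is refused whole. The fingers move at their own pace and stop on an object; FORCE is the grip in N (left out, the last holds). Time passes only in rows, so rows that repeat a pose let the fingers close. It gives the time, the measured TCP pose, the force, the opening and the grip force at its end, in the units of the state.
- env.observe(): the state, without advancing time (a new reading comes with each control period).
- env.read_camera(name): name is "side" or "top" or "wrist"; returns (picture, depth): 400x640x3 uint8, red, green, blue; 400x640 float32, m along the optical axis (not along the pixel's ray), 0 where there is no reading.
- env.camera_model(name): a dict with "camera_matrix" (3x3 intrinsics, pixels), "k1" (the pictures are not rectified: a ray, as slopes to the right and down, at radius r is drawn at 1 + k1 r^2 times it, then the intrinsics apply), "extrinsics" (4x4, takes a point from world to camera coordinates); the wrist camera has in their place "hand_eye" (4x4, takes a point from camera to tool coordinates, whose origin is the TCP and whose axes are the flange's). Camera axes: x right, y down, z forward; pixel columns grow to the right and rows downward; lengths in m; the calibration is good to about 2 mm. A picture is of the moment at which its call begins: read the wrist's pose just before it. camera_model takes no time and is no camera call.
- env.hand_in(): hands the job in; it is judged then, once.
Trained networks look in the newest picture that a camera, given by its name, has taken for a name from the list of things; names that differ only in an ending like _2 or _b are one class to them, and where a whole thing is asked for, a point or a joint stands for the part that bears it (a point fixed in the world has none). Each returns a list of dicts, best first, with "score" (0 to 1); they miss things now and then, are a little off and sometimes report something else, mostly with a low value. They report only what shows in the picture. A call takes as long as a camera call. They do not tell look-alikes from the thing itself.
- env.outline_of(camera, label): "mask" (400x640 bool, what is visible of it) and "centre" ([row, column] in pixels, amid what is visible of it).
The state is a dict: "t": time; "joints": joint angles; "qd": joint speeds; "effort": joint torques, N m; "tcp_pos": TCP position; "ee_rot": TCP orientation; "wrist_force": force on the tool from outside, world axes, zero at the start; "wrist_torque": the same for the moment, N m; "finger_gap": finger opening in m; "finger_force": force on a finger pad.
Only numpy, scipy, OpenCV 4.12 (cv2) and the standard library are available. Lean on these libraries where they do the work, as an engineer would, in place of code of your own. Each camera call takes 0.05 s, during which the arm holds its last target. There are 200 camera calls.

## Working session

There is one attempt and no reset: what is moved stays moved. The work goes in short steps, Python scripts to look and compute and a shell command to move; the robot and the scene stay as the last step left them, time stands still between calls to the robot, and variables do not carry over. Pictures are saved under pics/ and viewed, at most 10 in all, crops included, and the job is handed in when it is done.

```bash
mkdir -p pics
python3 - <<'E'
from rig import env
import cv2,numpy as np
o=env.observe();print({k:np.round(v,3).tolist() for k,v in o.items()})
for n in ["top","side"]:
    p,d=env.read_camera(n);cv2.imwrite(f"pics/{n}0.png",p[:,:,::-1]);np.savez(f"{n}0.npz",p=p,d=d)
    m=env.camera_model(n);print(n,np.round(m["camera_matrix"],1).tolist(),m["k1"],np.round(m["extrinsics"],3).tolist())
    for l in ["tray","cup","tray_handle","cup_lip","engine_top","wrench","socket","clamp"]:
        print(l,[(round(r["score"],2),np.round(r["centre"]).tolist(),int(r["mask"].sum())) for r in env.outline_of(n,l)])
m=env.camera_model("wrist");print(m)
E
```

```text
{'t': 0.0, 'joints': [-1.336, 0.492, 1.559, -0.0, 1.092, -0.106], 'qd': [-0.0, -0.001, 0.001, 0.001, -0.001, -0.0], 'effort': [0.002, -61.845, -26.16, 0.0, 0.004, 0.0], 'tcp_pos': [0.209, -0.589, 0.404], 'ee_rot': [0.986, 0.17, -0.0, -0.001], 'wrist_force': [-0.895, -0.241, -0.255], 'wrist_torque': [-0.076, 0.056, -0.038], 'finger_force': 0.0, 'finger_gap': 0.086}
top [[466.0, 0.0, 319.0], [0.0, 466.0, 190.1], [0.0, 0.0, 1.0]] 0.021418219549829372 [[0.02, -1.0, 0.01, 0.014], [-0.981, -0.022, -0.192, 0.438], [0.192, -0.006, -0.981, 1.435], [0.0, 0.0, 0.0, 1.0]]
tray [(0.95, [187.0, 260.0], 2020), (0.8, [281.0, 416.0], 1199), (0.58, [208.0, 185.0], 2214)]
cup [(0.69, [197.0, 411.0], 281)]
tray_handle [(0.84, [280.0, 411.0], 1232), (0.64, [212.0, 185.0], 2210), (0.57, [186.0, 260.0], 2016)]
cup_lip [(0.62, [200.0, 411.0], 313)]
engine_top [(0.85, [114.0, 318.0], 3973)]
wrench [(0.58, [130.0, 441.0], 315)]
socket []
clamp [(0.76, [119.0, 207.0], 936)]
side [[491.2, 0.0, 321.2], [0.0, 491.2, 199.5], [0.0, 0.0, 1.0]] -0.09590603091754221 [[-0.819, -0.574, -0.013, 0.375], [-0.383, 0.565, -0
[... 489 characters left out ...]
 [211.0, 323.0], 195), (0.51, [271.0, 297.0], 51)]
clamp [(0.72, [164.0, 370.0], 458), (0.63, [266.0, 276.0], 2855), (0.6, [275.0, 167.0], 1584)]
{'camera_matrix': array([[339.61688504,   0.        , 321.4948403 ],
       [  0.        , 339.61688504, 202.06973599],
       [  0.        ,   0.        ,   1.        ]]), 'k1': -0.03029505321632591, 'hand_eye': array([[-1.40532843e-03, -9.51056657e-01, -3.09013364e-01,
         7.90550649e-02],
       [ 9.99998475e-01, -1.65694046e-03,  5.51814238e-04,
        -5.51292803e-04],
       [-1.03682335e-03, -3.09012118e-01,  9.51057536e-01,
         2.99045552e-02],
       [ 0.00000000e+00,  0.00000000e+00,  0.00000000e+00,
         1.00000000e+00]])}
```

View pics/top0.png

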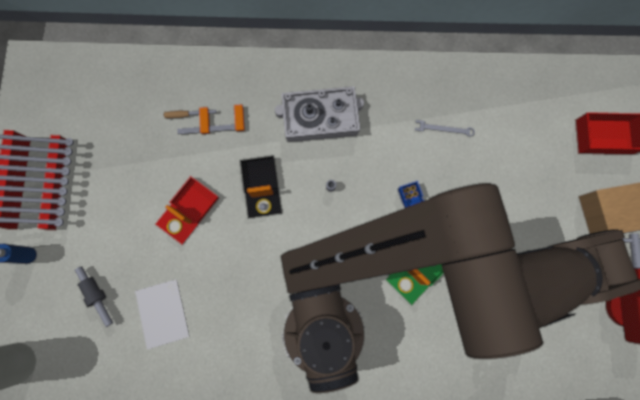

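View pics/side0.png

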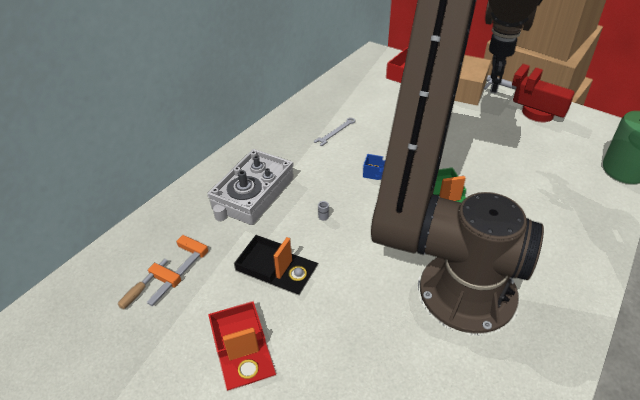

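Candidates in the top view (row, col): trays are black (187,260), red (208,185) and green (281,416), so black is meant. The cup is the blue one at (197,411); the blue cylinder at (254,15) is not it. The socket is at (185,333), between cup and tray.

```bash
cat > h.py <<'E'
import numpy as np,cv2
from rig import env
from scipy.spatial.transform import Rotation as R
def cloud(n,d,pose=None):
    m=env.camera_model(n);K=np.array(m["camera_matrix"]);k=m["k1"]
    v,u=np.mgrid[0:400,0:640];a=(u-K[0,2])/K[0,0];b=(v-K[1,2])/K[1,1]
    x,y=a.copy(),b.copy()
    for _ in range(6):
        s=1+k*(x*x+y*y);x=a/s;y=b/s
    P=np.stack([x*d,y*d,d],-1)
    if "extrinsics" in m:
        E=np.array(m["extrinsics"]);return (P-E[:3,3])@E[:3,:3]
    H=np.array(m["hand_eye"]);P=P@H[:3,:3].T+H[:3,3]
    return P@R.from_quat(pose["ee_rot"]).as_matrix().T+pose["tcp_pos"]
def rect(P): # min-area rectangle of xy points
    c,s,a=cv2.minAreaRect((P[:,:2]*1000).astype(np.float32));return np.round(c,1),np.round(s,1),round(a,1)
E
python3 - <<'E'
from h import *
z=np.load("top0.npz");P=cloud("top",z["d"]);p=z["p"].astype(int);hsv=cv2.cvtColor(z["p"],cv2.COLOR_RGB2HSV)
crop=np.zeros((400,640),bool)
def reg(r0,r1,c0,c1,cond):
    m=np.zeros((400,640),bool);m[r0:r1,c0:c1]=1;return m&cond&(z["d"]>0)
blue=reg(170,215,390,430,(p[:,:,2]>p[:,:,0]+50))
Q=P[blue];print("cup",len(Q),rect(Q),Q[:,2].min(),Q[:,2].max(),Q.mean(0))
black=reg(140,225,235,290,(p.max(2)<60));Q=P[black];print("tray",len(Q),rect(Q),Q.mean(0))
org=reg(170,205,235,285,(p[:,:,0]>p[:,:,2]+80)&(hsv[:,:,0]<14));Q=P[org];print("handle",len(Q),Q.mean(0),rect(Q),Q[:,2].max())
yel=reg(190,225,250,285,(p[:,:,0]>p[:,:,2]+50)&(hsv[:,:,0]>17));Q=P[yel];print("pocket",len(Q),Q.mean(0))
eng=reg(80,145,270,375,P[:,:,2]>0.03);Q=P[eng];print("engine",rect(Q),Q[:,2].max())
soc=reg(170,200,322,350,P[:,:,2]>0.02);Q=P[soc];print("socket",rect(Q),Q[:,2].max())
a=z["p"][150:230,230:440,::-1];cv2.imwrite("pics/c0.png",cv2.resize(a,None,fx=3.8,fy=3.8,interpolation=cv2.INTER_CUBIC))
E
```

```text
cup 212 (array([ 433.2, -269.6]), array([64.1, 59.9]), 18.9) -0.0053117470383588165 0.06062319350873889 [ 0.42833146 -0.27259501  0.02218692]
tray 1403 (array([451.9, 212.4]), array([184.1, 108.8]), 9.8) [0.46675258 0.21399133 0.0060814 ]
handle 2 [0.42443843 0.20764806 0.08351457] (array([424.4, 207.6]), array([66.,  0.]), 103.4) 0.09491452384099054
pocket 83 [0.38842447 0.20152673 0.00653011]
engine (array([691.9,  26.6]), array([157.2, 295.2]), 7.1) 0.11467346751921721
socket (array([455. , -14.5]), array([30.4, 30.5]), 44.7) 0.05417558523861819
```

View pics/c0.png

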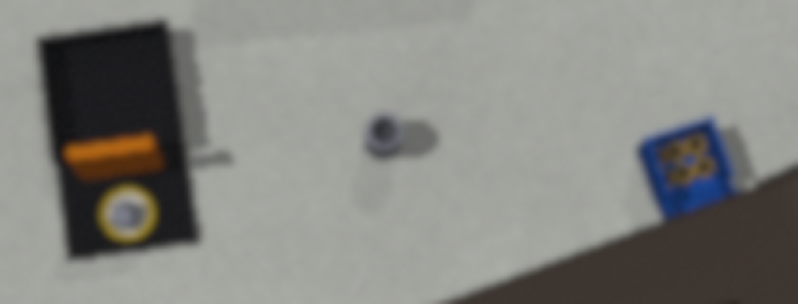

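The crop shows the black tray with its ball in the yellow pocket, the socket in the middle and the blue cup holding nuts, its lower part hidden by the arm. I'll go over the cup.

```bash
python3 -m creep '[[[0.8,1.6,0],[0,0,0],1],[[1.8,3.2,0],[0,0,0],1],[[2.8,4.8,0],[0,0,0],1],[[3.8,6.4,0],[0,0,0],1],[[4.8,8,0],[0,0,0],1]]'; python3 -m creep '[[[1,1.3,0],[0,0,0],1],[[2,2.6,0],[0,0,0],1],[[3,3.9,0],[0,0,0],1],[[3.6,4.8,0],[0,0,0],1],[[3.6,4.8,0],[0,0,0],1]]'
cat > look.py <<'E'
import sys;from h import *
o=env.observe();p,d=env.read_camera("wrist");np.savez(sys.argv[1]+".npz",p=p,d=d,e=o["ee_rot"],t=o["tcp_pos"])
cv2.imwrite(f"pics/{sys.argv[1]}.png",p[:,:,::-1])
P=cloud("wrist",d,o);np.save(sys.argv[1]+"_P.npy",P)
print(o["t"],np.round(o["tcp_pos"],4),np.round(o["ee_rot"],4))
E
python3 look.py w1
python3 - <<'E'
from h import *
z=np.load("w1.npz");P=np.load("w1_P.npy");p=z["p"].astype(int)
b=(p[:,:,2]>p[:,:,0]+50)&(z["d"]>0);b=b&(abs(P[:,:,1]+.27)<.1)
Q=P[b];print(len(Q),rect(Q),Q.mean(0))
for lo,hi in[(.046,.056),(.028,.045),(.018,.028)]:
    q=Q[(Q[:,2]>lo)&(Q[:,2]<hi)]
    if len(q)>5:print(lo,len(q),rect(q),q.mean(0))
g=P[(abs(P[:,:,2])<.01)];print(np.median(g[:,2]))
E
```

```text
t: 1.4
tcp_pos: [0.3295, -0.3874, 0.4049]
ee_rot: [0.986, 0.169, 0.0, 0.0]
wrist_force: [1.1, -0.3, 0.5]
finger_gap: 0.0853
finger_force: 0.0
t: 1.9
tcp_pos: [0.4202, -0.2667, 0.4049]
ee_rot: [0.985, 0.171, 0.0, 0.0]
wrist_force: [-0.2, -0.8, -1.1]
finger_gap: 0.0852
finger_force: 0.0
1.9 [ 0.4202 -0.2667  0.4049] [9.852e-01 1.712e-01 2.000e-04 0.000e+00]
2134 (array([ 426.7, -272.6]), array([85.8, 60.1]), 19.0) [ 0.41857408 -0.28156575  0.02495144]
0.046 544 (array([ 442.7, -267.1]), array([52.1, 60. ]), 18.8) [ 0.45106035 -0.26492329  0.0508219 ]
0.028 125 (array([ 407.5, -279.2]), array([22.3, 59.8]), 20.5) [ 0.40757399 -0.28392203  0.03978817]
0.018 488 (array([ 393.1, -284.3]), array([14.6, 53.7]), 20.2) [ 0.39273186 -0.28865097  0.02159209]
0.0009186741681925514
```

View pics/w1.png

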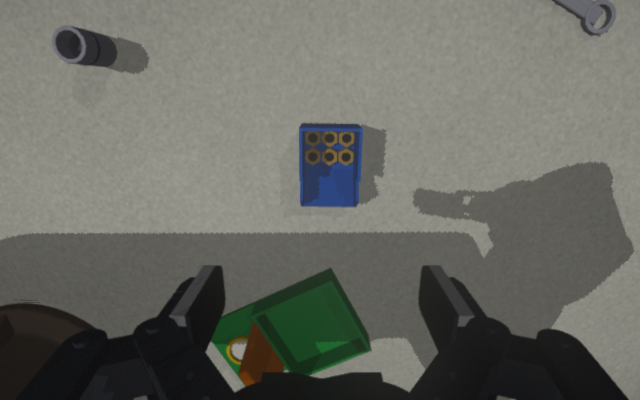

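The wrist view shows the cup at (165,330) with six nuts in it, its spout toward the robot, and the jaws already lined up with its sides. The green look-alike is at (335,300). Before grasping I'll test which way the wrist can tilt.

```bash
python3 -m creep '[[[0,0,0],[6.8,-4.2,0],1],[[0,0,0],[6.8,-4.2,0],1]]'; python3 -c "
from rig import env;print(env.observe()['joints'])"
python3 -m creep '[[[0.4,0,-1.5],[-6.8,4.2,0],1],[[0.9,0,-3],[-6.8,4.2,0],1],[[0.9,0,-4.5],[-6.8,4.2,0],1],[[0.9,0,-5],[-6.8,4.2,0],1],[[0.9,0,-5],[-6.8,4.2,0],1]]'; python3 -c "
from rig import env;print(env.observe()['joints'])"
```

```text
t: 2.15
tcp_pos: [0.4185, -0.2698, 0.4047]
ee_rot: [0.983, 0.168, 0.047, -0.053]
wrist_force: [-0.7, -0.6, 0.6]
finger_gap: 0.0856
finger_force: 0.0
[-0.72855083  0.31265544  1.86357092  0.16702661  0.99608582  0.40972505]
t: 2.65
tcp_pos: [0.4411, -0.2696, 0.2787]
ee_rot: [0.986, 0.169, -0.002, -0.0]
wrist_force: [-0.0, -0.0, 0.2]
finger_gap: 0.0854
finger_force: 0.0
[-0.67614095  0.51436823  1.94915201 -0.0026541   0.68072598  0.55614671]
```

Joint 4 goes positive, so there's plenty of range for the pour. Now down, close and lift.

```bash
python3 -m creep '[[[0.05,0.1,-1.2],[0,0,0],1],[[0.05,0.1,-2.4],[0,0,0],1],[[0.05,0.1,-3.4],[0,0,0],1],[[0.05,0.1,-4],[0,0,0],1],[[0.05,0.1,-4],[0,0,0],1]]' 40; python3 -m creep '[[[0,0,0],[0,0,0],0.5],[[0,0,0],[0,0,0],0.5],[[0,0,0],[0,0,0],0.5],[[0,0,0],[0,0,0],0.4],[[0,0,0],[0,0,0],0.4]]' 40
```

```text
t: 3.15
tcp_pos: [0.4427, -0.2671, 0.1799]
ee_rot: [0.986, 0.17, -0.0, 0.0]
wrist_force: [-0.4, -0.5, 0.0]
finger_gap: 0.0851
finger_force: 0.0
t: 3.65
tcp_pos: [0.4429, -0.2669, 0.1815]
ee_rot: [0.986, 0.17, 0.001, 0.001]
wrist_force: [-1.5, -0.8, 5.8]
finger_gap: 0.0597
finger_force: 43.0
```

```bash
python3 -m creep '[[[0,0,0.8],[0,0,0],0.4],[[0,0,2],[0,0,0],0.4],[[0,0.3,3.4],[0,0,4],0.4],[[0.1,1.2,4.8],[0,0,10],0.4],[[0.2,2.4,6],[0,0,17],0.4]]'
python3 -m creep '[[[0.1,1.5,0],[0,0,8],0.4],[[0.3,3,0],[0,0,16],0.4],[[0.4,4.5,0],[0,0,24],0.4],[[0.5,6,0],[0,0,32],0.4],[[0.6,7.5,0],[0,0,40],0.4]]'
python3 -m creep '[[[0.1,1.5,0],[0,0,6],0.4],[[0.2,3,0],[0,0,12],0.4],[[0.3,4.2,0],[0,0,18],0.4],[[0.3,4.8,0],[0,0,23],0.4],[[0.3,4.8,0],[0,0,23],0.4]]'
python3 look.py w2
```

```text
t: 4.15
tcp_pos: [0.4474, -0.2064, 0.3326]
ee_rot: [0.949, 0.315, 0.001, 0.001]
wrist_force: [1.2, 0.3, -2.4]
finger_gap: 0.0594
finger_force: 44.1
t: 4.65
tcp_pos: [0.4623, -0.0176, 0.331]
ee_rot: [0.783, 0.621, 0.001, 0.001]
wrist_force: [0.5, 1.1, -1.5]
finger_gap: 0.0593
finger_force: 44.4
t: 5.15
tcp_pos: [0.4698, 0.1025, 0.3308]
ee_rot: [0.644, 0.765, 0.001, 0.001]
wrist_force: [-0.1, 0.5, -1.1]
finger_gap: 0.0596
finger_force: 44.5
5.15 [0.4698 0.1025 0.3308] [6.443e-01 7.648e-01 5.000e-04 6.000e-04]
```

View pics/w2.png

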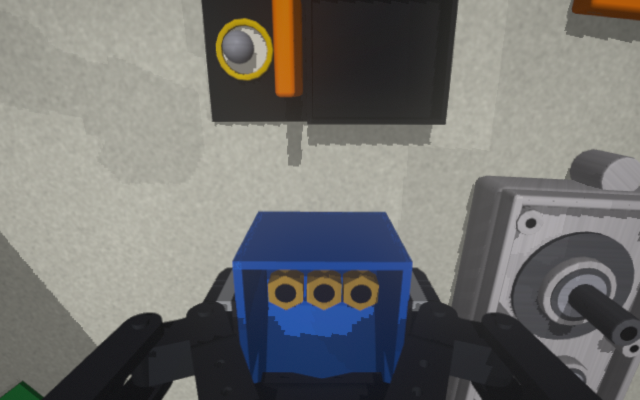

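The cup is held with nuts inside (290,325), and the tray is at top with its ball in the ring (47,240). I'll refine the tray pose from this view.

Run:
```python
from h import *
z=np.load("w2.npz");P=np.load("w2_P.npy");hsv=cv2.cvtColor(z["p"],cv2.COLOR_RGB2HSV).astype(int);p=z["p"].astype(int)
near=(P[:,:,1]>.1)&(P[:,:,1]<.3)&(P[:,:,0]<.6)&(z["d"]>0)
org=near&(hsv[:,:,0]<16)&(hsv[:,:,1]>150)&(hsv[:,:,2]>90)
Q=P[org&(P[:,:,2]>.085)];print("handle top",len(Q),Q.min(0),Q.max(0));c,s,a=rect(Q);print(c,s,a)
A=np.polyfit(Q[:,1],Q[:,0],1);print("angle",np.degrees(np.arctan(-A[0])))
yel=near&(hsv[:,:,0]>18)&(hsv[:,:,0]<35)&(hsv[:,:,1]>120)&(P[:,:,2]<.04);Q=P[yel];print("ring",len(Q),rect(Q),Q.mean(0))
bl=near&(p.max(2)<60)&(P[:,:,2]<.04);Q=P[bl];print("black",rect(Q))
q=Q[(Q[:,2]>.024)];print("wall z",np.median(q[:,2]),rect(q))
print("joints",env.observe()["joints"])
```

```text
handle top 1226 [0.42171843 0.17452485 0.08556593] [0.44111523 0.2258657  0.09773943]
[431.3 200. ] [12.2 50.5] 9.7
angle 7.9811109615182225
ring 1151 (array([389.7, 202.5]), array([46.4, 46.6]), 15.3) [0.39046976 0.20313554 0.00996416]
black (array([454.2, 203.7]), array([189.2,  92.1]), 9.8)
wall z 0.03170853383136768 (array([494.8, 208.2]), array([107.8,  87.1]), 9.9)
joints [ 7.53066367e-02  3.90323356e-01  1.98868891e+00 -3.47797045e-04
  7.61241909e-01 -9.13742337e-02]
```

```bash
python3 -m creep '[[[0.7,0.9,0],[5,0.8,0],0.4],[[1.28,1.9,0],[12.8,2.2,0],0.4],[[1.28,2.7,0],[20.6,3.5,0],0.4],[[1.28,2.94,0],[28.5,4.9,0],0.4],[[1.28,2.94,0],[36.4,6.3,0],0.4]]'
python3 -m creep '[[[0,0,-1.2],[3,0.5,0],0.4],[[0,0,-2.4],[3,0.5,0],0.4],[[0,0,-3.4],[3,0.5,0],0.4],[[0,0,-3.6],[3,0.5,0],0.4]]'
python3 - <<'E'
from h import *
o=env.observe();print(np.round(o["joints"],3));t=o["tcp_pos"];Rm=R.from_quat(o["ee_rot"]).as_matrix();z=Rm[:,2];print("tilt",np.degrees(np.arccos(-z[2])),"tooly",Rm[:,1])
b=np.array([.4944,.2204,0]);tx=np.array([.985,.17,0]);s=np.array([.17,-.985,0])
print("TCP s,x,z",(t-b)@s,(t-b)@tx,t[2])
E
```

```text
t: 5.7
tcp_pos: [0.5022, 0.1742, 0.3304]
ee_rot: [0.613, 0.723, 0.206, -0.244]
wrist_force: [0.5, -1.0, -1.8]
finger_gap: 0.06
finger_force: 44.4
t: 6.1
tcp_pos: [0.5021, 0.1733, 0.2381]
ee_rot: [0.608, 0.716, 0.219, -0.263]
wrist_force: [0.1, 0.4, -1.7]
finger_gap: 0.0594
finger_force: 44.4
[ 0.108  0.623  1.967  0.972  0.888 -0.82 ]
tilt 39.9655660636301 tooly [ 0.98642312  0.16409419 -0.0065217 ]
TCP s,x,z 0.04768846189072881 -0.0004375077540792191 0.23808313009055354
```

```bash
python3 -m creep '[[[0.1,-0.6,-0.6],[6.6,1.1,0],0.4],[[0.22,-1.26,-1.15],[13.1,2.3,0],0.4],[[0.33,-1.89,-1.7],[19.7,3.4,0],0.4],[[0.33,-1.89,-1.7],[19.7,3.4,0],0.4]]'
python3 -m creep '[[[0.1,-0.5,-0.6],[5,0.9,0],0.4],[[0.2,-1.0,-1.2],[11,1.9,0],0.4],[[0.21,-1.18,-1.64],[14.8,2.6,0],0.4],[[0.21,-1.18,-1.64],[14.8,2.6,0],0.4]]'
python3 - <<'E'
from h import *
o=env.observe();print(np.round(o["joints"],3));t=o["tcp_pos"];Rm=R.from_quat(o["ee_rot"]).as_matrix();z=Rm[:,2];print("tilt",np.degrees(np.arccos(-z[2])))
b=np.array([.4944,.2204,0]);tx=np.array([.985,.17,0]);s=np.array([.17,-.985,0])
print("TCP s,x,z",(t-b)@s,(t-b)@tx,t[2])
p,d=env.read_camera("side");cv2.imwrite("pics/s1.png",cv2.resize(p[180:330,170:400,::-1],None,fx=3.4,fy=3.4))
E
```

```text
t: 6.5
tcp_pos: [0.5111, 0.125, 0.1968]
ee_rot: [0.561, 0.66, 0.322, -0.384]
wrist_force: [-0.0, -0.4, -1.6]
finger_gap: 0.0594
finger_force: 44.6
t: 6.9
tcp_pos: [0.516, 0.0973, 0.1562]
ee_rot: [0.513, 0.605, 0.39, -0.467]
wrist_force: [0.6, -0.2, -1.5]
finger_gap: 0.0593
finger_force: 44.7
[-0.088  0.854  1.98   1.245  1.397 -1.262]
tilt 74.9037788248806
TCP s,x,z 0.12493062878845378 0.00032287524300386966 0.15623202957551371
```

View pics/s1.png

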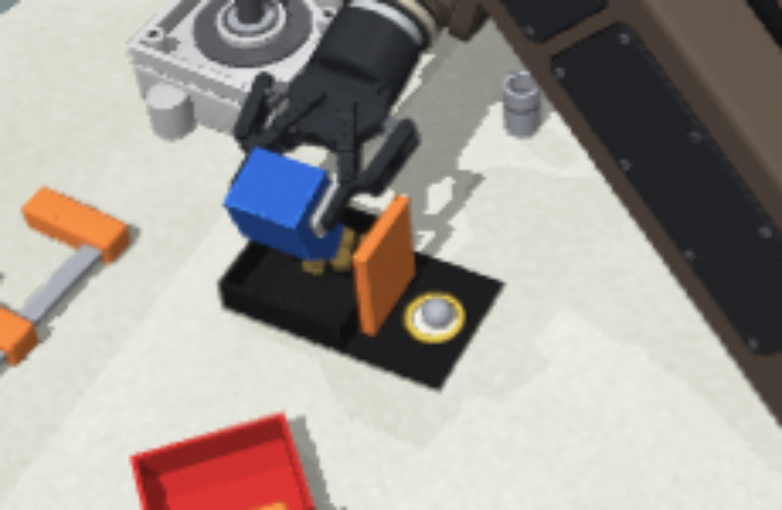

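The side view shows the cup tipped over the bin with the nuts coming out at about (345,255) and the ball still in its pocket. I'll tip further.

```bash
python3 -m creep '[[[0.07,-0.4,-0.6],[6.5,1.1,0],0.4],[[0.14,-0.8,-1.2],[13,2.3,0],0.4],[[0.14,-0.8,-1.2],[13,2.3,0],0.4],[[0.14,-0.8,-1.2],[13,2.3,0],0.4],[[0.14,-0.8,-1.2],[13,2.3,0],0.4]]'
python3 - <<'E'
from h import *
o=env.observe();print(np.round(o["joints"],3))
p,d=env.read_camera("side")
r=env.outline_of("side","nut0_center");print([(round(x["score"],2),np.round(x["centre"]).tolist(),int(x["mask"].sum())) for x in r])
E
```

```text
t: 7.45
tcp_pos: [0.5192, 0.0784, 0.1275]
ee_rot: [0.464, 0.55, 0.446, -0.533]
wrist_force: [-0.8, -0.4, -0.7]
finger_gap: 0.0599
finger_force: 44.7
[-0.128  0.945  1.962  1.27   1.605 -1.342]
[]
```

```bash
python3 -m creep '[[[0,0,1],[0,0,0],0.4],[[0,0,2],[0,0,0],0.4],[[0,0,3],[0,0,0],0.4],[[0,0,4],[0,0,0],0.4],[[0,0,4],[0,0,0],0.4]]'
python3 -m creep '[[[-0.2,0,0.5],[-7.9,-1.4,0],0.4],[[-0.4,0,1],[-15.8,-2.7,0],0.4],[[-0.6,0,1.5],[-23.6,-4.1,0],0.4],[[-0.8,0,2],[-31.5,-5.4,0],0.4],[[-1,0,2.5],[-39.4,-6.8,0],0.4]]'
python3 -m creep '[[[-0.2,0,0.5],[-7.9,-1.4,0],0.4],[[-0.4,0,1],[-15.8,-2.7,0],0.4],[[-0.6,0,1.5],[-23.6,-4.1,0],0.4],[[-0.8,0,1.5],[-31.5,-5.4,0],0.4],[[-1,0,1.5],[-39.4,-6.8,0],0.4]]'
python3 -m creep '[[[0,0,0],[-7.9,-1.4,0],0.4],[[0,0,0],[-7.9,-1.4,0],0.4]]'
python3 look.py w3
```

```text
t: 8.05
tcp_pos: [0.5191, 0.0781, 0.2293]
ee_rot: [0.463, 0.55, 0.447, -0.532]
wrist_force: [1.1, 0.3, -1.6]
finger_gap: 0.0593
finger_force: 44.7
t: 8.55
tcp_pos: [0.4938, 0.0777, 0.2889]
ee_rot: [0.591, 0.697, 0.26, -0.311]
wrist_force: [-0.2, 0.2, -2.7]
finger_gap: 0.0593
finger_force: 44.6
t: 9.05
tcp_pos: [0.4688, 0.0779, 0.3264]
ee_rot: [0.645, 0.761, 0.045, -0.052]
wrist_force: [-1.6, 0.3, -1.6]
finger_gap: 0.0595
finger_force: 44.6
t: 9.25
tcp_pos: [0.4688, 0.0783, 0.3261]
ee_rot: [0.646, 0.764, 0.0, -0.0]
wrist_force: [-0.0, 0.1, -1.6]
finger_gap: 0.0598
finger_force: 44.6
9.25 [0.4688 0.0783 0.3261] [ 6.455e-01  7.638e-01  4.000e-04 -1.000e-04]
```

View pics/w3.png

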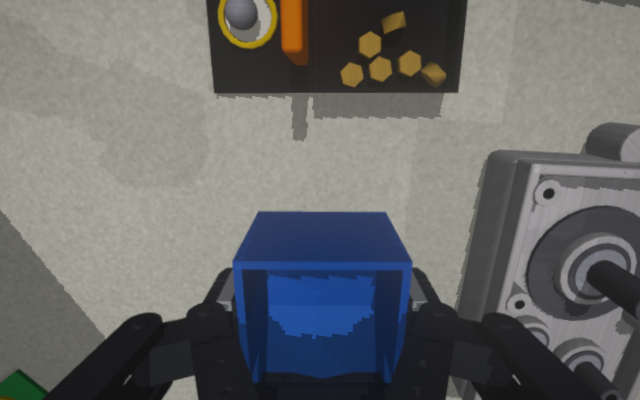

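All six nuts lie in the bin around (62,390), the cup is empty and the ball is in its pocket at (13,240). The cup goes back to its old spot.

```bash
python3 -m creep '[[[-0.1,-1.5,0],[0,0,-8],0.4],[[-0.2,-3,0],[0,0,-16],0.4],[[-0.3,-4.5,0],[0,0,-24],0.4],[[-0.4,-6,0],[0,0,-32],0.4],[[-0.5,-7.5,0],[0,0,-40],0.4]]'
python3 -m creep '[[[-0.1,-1.5,0],[0,0,-8],0.4],[[-0.2,-3,-1],[0,0,-16],0.4],[[-0.3,-4.5,-2.2],[0,0,-24],0.4],[[-0.5,-6,-3.4],[0,0,-32],0.4],[[-0.5,-6.3,-4.2],[0,0,-40],0.4]]'
python3 -m creep '[[[0,0,-0.5],[0,0,0],0.4],[[0,0,-1],[0,0,0],0.4],[[0,0,-1.3],[0,0,0],0.4],[[0,0,-1.45],[0,0,0],0.4]]'
```

```text
t: 9.8
tcp_pos: [0.4564, -0.1113, 0.3259]
ee_rot: [0.87, 0.493, 0.003, -0.003]
wrist_force: [0.8, 0.6, -0.7]
finger_gap: 0.06
finger_force: 44.4
t: 10.3
tcp_pos: [0.4434, -0.2705, 0.219]
ee_rot: [0.986, 0.164, 0.003, -0.002]
wrist_force: [-0.1, 0.5, -1.7]
finger_gap: 0.0596
finger_force: 44.4
t: 10.7
tcp_pos: [0.4444, -0.2665, 0.1847]
ee_rot: [0.985, 0.17, 0.002, -0.001]
wrist_force: [-0.7, -0.7, -0.9]
finger_gap: 0.0597
finger_force: 44.5
```

```bash
python3 -m creep '[[[0,0,-0.06],[0,0,0],0.4],[[0,0,-0.12],[0,0,0],0.4],[[0,0,-0.12],[0,0,0],0.4]]'
```

```text
t: 11.0
tcp_pos: [0.4443, -0.2671, 0.1823]
ee_rot: [0.986, 0.169, 0.002, 0.0]
wrist_force: [-0.6, -0.3, -1.9]
finger_gap: 0.0594
finger_force: 44.5
```

```bash
python3 -m creep '[[[0,0,-0.05],[0,0,0],0.4],[[0,0,-0.1],[0,0,0],0.4],[[0,0,-0.1],[0,0,0],0.4]]'
```

```text
t: 11.3
tcp_pos: [0.4443, -0.2671, 0.1815]
ee_rot: [0.986, 0.169, 0.003, 0.0]
wrist_force: [-2.9, 6.0, 26.9]
finger_gap: 0.0597
finger_force: 47.4
```

Contact with the bench. I'll ease off, then open and rise.

```bash
python3 -m creep '[[[0,0,0.06],[0,0,0],0.4],[[0,0,0.06],[0,0,0],0.6],[[0,0,0.06],[0,0,0],1],[[0,0,0.06],[0,0,0],1],[[0,0,0.06],[0,0,0],1]]'
python3 -m creep '[[[0,0,0.3],[0,0,0],1],[[0,0,1.3],[0,0,0],1],[[0,0,2.8],[0,0,0],1],[[0,0,4.3],[0,0,0],1],[[0,0,5.8],[0,0,0],1]]'
python3 look.py w4
python3 - <<'E'
from h import *
z=np.load("w4.npz");P=np.load("w4_P.npy");p=z["p"].astype(int)
b=(p[:,:,2]>p[:,:,0]+50)&(z["d"]>0)&(abs(P[:,:,1]+.27)<.1)
Q=P[b];print(rect(Q));q=Q[Q[:,2]>.046];print(rect(q),q[:,2].max(),np.median(q[:,2]))
E
```

```text
t: 11.8
tcp_pos: [0.4441, -0.2673, 0.1808]
ee_rot: [0.986, 0.169, 0.002, -0.0]
wrist_force: [-0.3, -0.1, 0.3]
finger_gap: 0.0855
finger_force: 0.0
t: 12.3
tcp_pos: [0.4439, -0.2671, 0.3279]
ee_rot: [0.986, 0.169, 0.002, -0.0]
wrist_force: [0.2, 0.4, 0.3]
finger_gap: 0.0856
finger_force: 0.0
12.3 [ 0.4439 -0.2671  0.3279] [ 9.857e-01  1.688e-01  1.800e-03 -3.000e-04]
(array([ 428.4, -272.6]), array([86.5, 60. ]), 18.9)
(array([ 434.6, -270.5]), array([73.2, 60.1]), 19.3) 0.053065454628424547 0.05092050253708802
```

Run:
```python
from h import *
z=np.load("w4.npz");P=np.load("w4_P.npy");p=z["p"].astype(int)
b=(p[:,:,2]>p[:,:,0]+50)&(z["d"]>0)&(abs(P[:,:,1]+.27)<.1)
Q=P[b];x=(Q[:,:2]-[.4427,-.2671])@[-.946,-.324];y=(Q[:,:2]-[.4427,-.2671])@[.324,-.946]
for a in range(-30,62,8):
    k=(x>a/1e3)&(x<(a+8)/1e3)
    if k.sum():print(a,k.sum(),np.round(np.percentile(Q[k,2],[2,50,98]),3))
```

```text
-30 385 [0.048 0.051 0.052]
-22 102 [0.005 0.051 0.052]
-14 329 [0.003 0.004 0.052]
-6 336 [0.003 0.004 0.052]
2 308 [0.003 0.004 0.052]
10 420 [0.003 0.004 0.052]
18 497 [0.003 0.005 0.051]
26 535 [0.005 0.009 0.038]
34 566 [0.01  0.014 0.042]
42 551 [0.015 0.018 0.045]
50 566 [0.02  0.023 0.025]
58 17 [0.023 0.024 0.025]
```

The cup stands upright and empty. Now toward the tray, stopping short for one more measurement of the handle and the engine.

```bash
python3 -m creep '[[[0.3,1.5,0.2],[0,0,8],1],[[0.6,3.1,0.4],[0,0,16],1],[[0.9,4.7,0.6],[0,0,24],1],[[1.2,6.3,0.8],[0,0,32],1],[[1.2,7.9,0.8],[0,0,40],1]]'
python3 -m creep '[[[0,1.6,0],[0,0,8],1],[[0,3.2,0],[0,0,16],1],[[-0.3,4.8,0],[0,0,24],1],[[-0.5,5.6,0],[0,0,32],1],[[-0.7,5.6,0],[0,0,40.4],1]]'
python3 -m creep '[[[0,0,0],[0,0,0],1],[[0,0,0],[0,0,0],1]]'
python3 look.py w5
python3 - <<'E'
from h import *
z=np.load("w5.npz");P=np.load("w5_P.npy");hsv=cv2.cvtColor(z["p"],cv2.COLOR_RGB2HSV).astype(int)
near=(P[:,:,1]>.1)&(P[:,:,1]<.3)&(P[:,:,0]<.6)&(z["d"]>0)
org=near&(hsv[:,:,0]<16)&(hsv[:,:,1]>150)&(hsv[:,:,2]>90)
Q=P[org&(P[:,:,2]>.085)];print("handle top",len(Q),rect(Q),Q.max(0),Q.min(0))
yel=near&(hsv[:,:,0]>18)&(hsv[:,:,0]<35)&(hsv[:,:,1]>120)&(P[:,:,2]<.02)&(P[:,:,0]<.43);Q=P[yel];print("ring",len(Q),rect(Q),Q.mean(0))
p,d=env.read_camera("top");T=cloud("top",d)
for r in env.outline_of("top","engine_top")[:1]:
    m=r["mask"]&(d>0);Q=T[m&(T[:,:,2]>.04)];print("engine all",rect(Q));q=Q[abs(Q[:,2]-np.median(Q[:,2]))<.006];print(np.median(Q[:,2]),rect(q),Q[:,2].max())
E
```

```text
t: 12.85
tcp_pos: [0.4745, -0.0683, 0.3468]
ee_rot: [0.867, 0.498, 0.002, -0.0]
wrist_force: [0.9, -0.7, -0.4]
finger_gap: 0.0854
finger_force: 0.0
t: 13.35
tcp_pos: [0.4561, 0.0724, 0.3462]
ee_rot: [0.641, 0.768, 0.001, -0.001]
wrist_force: [-0.1, -1.2, -0.8]
finger_gap: 0.0853
finger_force: 0.0
t: 13.55
tcp_pos: [0.4568, 0.0701, 0.3462]
ee_rot: [0.646, 0.764, 0.001, -0.001]
wrist_force: [0.9, 0.4, 0.4]
finger_gap: 0.0852
finger_force: 0.0
13.55 [0.4568 0.0701 0.3462] [ 0.6456  0.7637  0.0014 -0.0012]
handle top 606 (array([433.6, 187.3]), array([10.8, 25. ]), 9.6) [0.44067959 0.20051183 0.09794995] [0.42648809 0.17455085 0.09316814]
ring 724 (array([391.4, 196.2]), array([46.8, 34. ]), 9.7) [0.39239112 0.19446163 0.01023281]
engine all (array([691.2,  26.7]), array([155.5, 293.7]), 6.9)
0.053255927834436036 (array([691.2,  25.3]), array([151.6, 227.8]), 6.9) 0.11828374435768961
```

View pics/w5.png

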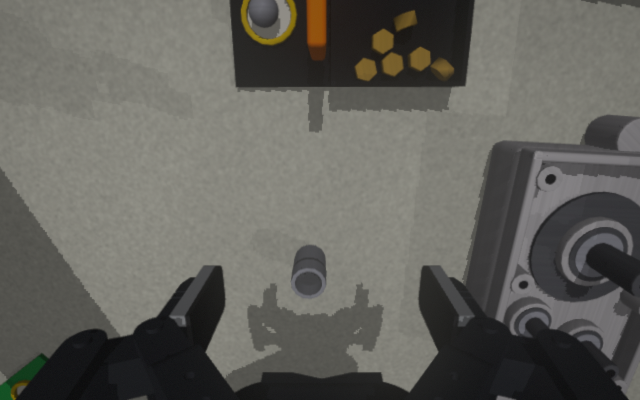

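The view shows the handle at (30,316), the nuts in the bin around (50,400), the ball in the ring at (10,263) and the socket below at (270,310). I'll move over the handle and down.

```bash
python3 -m creep '[[[-0.3,1.4,0],[0,0,0],1],[[-0.6,2.9,0],[0,0,0],1],[[-0.9,4.4,0],[0,0,0],1],[[-1.08,5.58,0],[0,0,0],1],[[-1.08,5.58,0],[0,0,0],1]]'
python3 -m creep '[[[0,0,-1.2],[0,0,0],1],[[0,0,-2.6],[0,0,0],1],[[0,0,-3.8],[0,0,0],1],[[0,0,-4.55],[0,0,0],1],[[0,0,-4.55],[0,0,0],1]]'
```

```text
t: 14.2
tcp_pos: [0.4294, 0.2118, 0.3459]
ee_rot: [0.644, 0.765, 0.001, -0.001]
wrist_force: [-0.2, -0.7, -0.6]
finger_gap: 0.0854
finger_force: 0.0
t: 14.7
tcp_pos: [0.4298, 0.2088, 0.2303]
ee_rot: [0.645, 0.764, -0.001, -0.002]
wrist_force: [0.2, -0.4, 0.5]
finger_gap: 0.0859
finger_force: 0.0
```

```bash
python3 -m creep '[[[0,0,0],[0,0,0],0.5],[[0,0,0],[0,0,0],0.3],[[0,0,0],[0,0,0],0.2],[[0,0,0],[0,0,0],0.2],[[0,0,0],[0,0,0],0.2]]' 30; python3 -m creep '[[[0,0,0],[0,0,0],0.15],[[0,0,0],[0,0,0],0.1],[[0,0,0],[0,0,0],0.05],[[0,0,0],[0,0,0],0.05],[[0,0,0],[0,0,0],0.05]]' 30;  python3 -m creep '[[[0,0,0],[0,0,0],0],[[0,0,0],[0,0,0],0],[[0,0,0],[0,0,0],0]]' 90; python3 -m creep '[[[0,0,0.05],[0,0,0],0],[[0,0,0.1],[0,0,0],0],[[0,0,0.2],[0,0,0],0],[[0,0,0.3],[0,0,0],0],[[0,0,0.4],[0,0,0],0]]'
python3 - <<'E'
from h import *
p,d=env.read_camera("side");cv2.imwrite("pics/s2.png",cv2.resize(p[180:330,170:400,::-1],None,fx=3.4,fy=3.4))
E
```

```text
t: 15.2
tcp_pos: [0.4297, 0.2097, 0.2327]
ee_rot: [0.644, 0.765, 0.002, -0.001]
wrist_force: [0.2, 0.9, -0.5]
finger_gap: 0.0169
finger_force: 0.0
t: 15.7
tcp_pos: [0.4298, 0.2097, 0.2325]
ee_rot: [0.644, 0.765, 0.002, -0.001]
wrist_force: [-0.3, -0.2, 5.5]
finger_gap: 0.0116
finger_force: 29.9
t: 16.0
tcp_pos: [0.4298, 0.2098, 0.2326]
ee_rot: [0.644, 0.765, 0.002, -0.001]
wrist_force: [-0.9, 0.2, 7.3]
finger_gap: 0.0108
finger_force: 88.1
t: 16.5
tcp_pos: [0.4296, 0.2097, 0.2424]
ee_rot: [0.644, 0.765, 0.001, -0.001]
wrist_force: [-0.4, -0.3, -5.0]
finger_gap: 0.0107
finger_force: 87.6
```

View pics/s2.png

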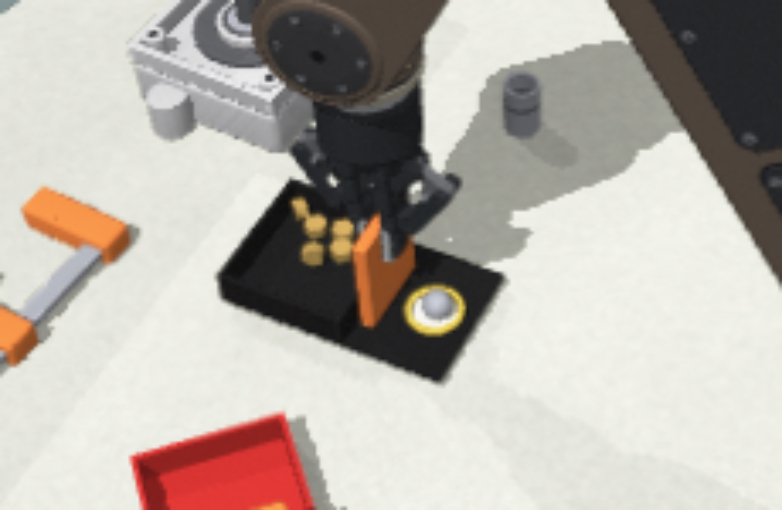

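The tray is off the bench and level, with the ball in its ring at (305,436) and the nuts in the bin. I'll lift gently and carry it to the engine.

```bash
python3 -m creep '[[[0,0,0.2],[0,0,0],0],[[0,0,0.6],[0,0,0],0],[[0,0,1.2],[0,0,0],0],[[0,0,1.8],[0,0,0],0],[[0,0,2.4],[0,0,0],0]]'
python3 -m creep '[[[0,0,0.6],[0,0,0],0],[[0,0,1.2],[0,0,0],0],[[0,0,1.8],[0,0,0],0],[[0,0,2.4],[0,0,0],0],[[0,0,2.8],[0,0,0],0]]'
python3 -m creep '[[[0.16,-0.12,0.2],[0,0,0],0],[[0.48,-0.36,0.4],[0,0,0],0],[[0.96,-0.73,0.4],[0,0,0],0],[[1.6,-1.21,0.4],[0,0,0],0],[[2.23,-1.69,0.4],[0,0,0],0]]'
python3 -m creep '[[[0.64,-0.48,0],[0,0,0],0],[[1.28,-0.97,0],[0,0,0],0],[[1.92,-1.45,0],[0,0,0],0],[[2.55,-1.94,0],[0,0,0],0],[[3.19,-2.42,0],[0,0,0],0]]'
python3 -m creep '[[[0.64,-0.48,0],[0,0,0],0],[[1.28,-0.97,0],[0,0,0],0],[[1.92,-1.45,0],[0,0,0],0],[[2.55,-1.94,0],[0,0,0],0],[[3.19,-2.42,0],[0,0,0],0]]'
python3 -m creep '[[[0.48,-0.36,0],[0,0,0],0],[[0.88,-0.67,0],[0,0,0],0],[[1.12,-0.85,0],[0,0,0],0],[[1.28,-0.97,0],[0,0,0],0],[[1.28,-0.97,0],[0,0,0],0]]'
python3 -m creep '[[[0,0,0],[0,0,0],0],[[0,0,0],[0,0,0],0],[[0,0,0],[0,0,0],0],[[0,0,0],[0,0,0],0],[[0,0,0],[0,0,0],0]]'
python3 - <<'E'
from h import *
p,d=env.read_camera("side");cv2.imwrite("pics/s3.png",cv2.resize(p[60:260,150:420,::-1],None,fx=2.9,fy=2.9))
T=cloud("side",d);b=(p.max(2)<60)&(d>0)&(abs(T[:,:,2]-.155)<.02)&(abs(T[:,:,0]-.62)<.06)&(abs(T[:,:,1]-.02)<.08)
Q=T[b];print(len(Q),rect(Q));A=np.c_[Q[:,:2],np.ones(len(Q))];print(np.linalg.lstsq(A,Q[:,2],rcond=None)[0],np.median(Q,0))
E
```

```text
t: 17.05
tcp_pos: [0.4295, 0.2097, 0.3035]
ee_rot: [0.644, 0.765, 0.001, -0.001]
wrist_force: [0.5, -0.2, -4.5]
finger_gap: 0.0109
finger_force: 87.8
t: 17.55
tcp_pos: [0.4294, 0.2096, 0.3738]
ee_rot: [0.644, 0.765, 0.002, -0.001]
wrist_force: [-0.7, -0.9, -4.8]
finger_gap: 0.0108
finger_force: 87.8
t: 18.05
tcp_pos: [0.4868, 0.1662, 0.3816]
ee_rot: [0.644, 0.765, 0.001, -0.002]
wrist_force: [-0.4, 0.0, -4.0]
finger_gap: 0.0109
finger_force: 87.8
t: 18.55
tcp_pos: [0.5665, 0.1057, 0.3819]
ee_rot: [0.644, 0.765, 0.001, -0.001]
wrist_force: [0.2, 0.1, -4.9]
finger_gap: 0.0107
finger_force: 87.8
t: 19.05
tcp_pos: [0.6461, 0.0451, 0.3818]
ee_rot: [0.644, 0.765, 0.001, -0.002]
wrist_force: [-0.5, 0.4, -5.1]
finger_gap: 0.0108
finger_force: 87.8
t: 19.55
tcp_pos: [0.6772, 0.0219, 0.382]
ee_rot: [0.644, 0.765, 0.001, -0.001]
wrist_force: [-0.8, -0.0, -4.4]
finger_gap: 0.0108
finger_force: 87.8
t: 20.05
tcp_pos: [0.6768, 0.0223, 0.3823]
ee_rot: [0.644, 0.765, 0.001, -0.001]
wrist_force: [0.1, -0.3, -4.8]
finger_gap: 0.0111
finger_force: 87.8
477 (array([645.4,  18.3]), array([ 84.8, 113.2]), 8.4)
[0.02350042 0.00215834 0.13840582] [0.63688186 0.03965779 0.15346899]
```

View pics/s3.png

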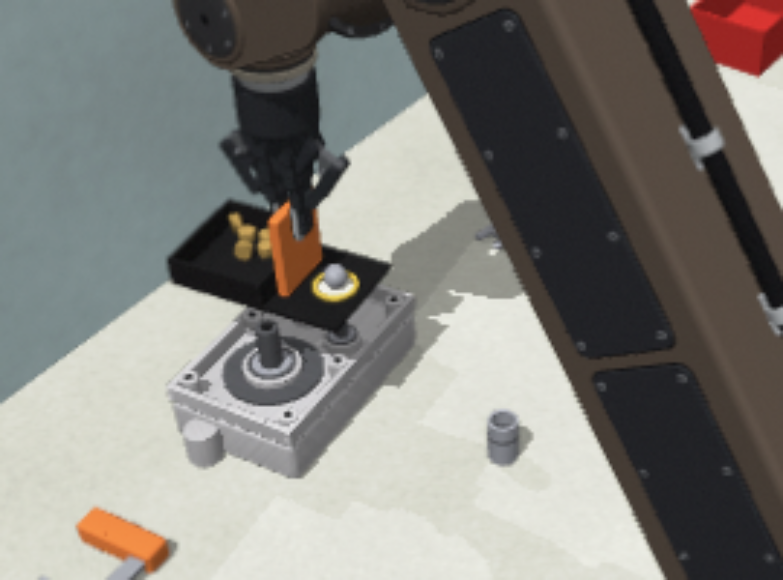

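The tray hangs level over the engine case, about 40 mm above the tallest shaft. The ball is in its pocket at (275,336), the nuts are in the bin, and nothing else has moved. Handing in.

```bash
python3 -c "
from rig import env;print(env.hand_in())"
```

```text
the job is handed in; nothing more can be done
None
```

Job handed in at about 20 s, with no verdict returned: all six nuts are in the black tray's bin, the cup is upright on the bench, and the tray is held level about 4 cm above the tallest shaft over the engine case with the ball in its pocket.

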